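Fetch the middle whetstone from behind the mill and the spray bottle

ROBOT

A 6-joint arm with a two-finger parallel gripper is mounted at the origin on a cart in front of the work surface, level with it; the furniture and walls round the work are solid. World frame = base frame: x ahead of the robot, y to its left, z up, the work surface at z = 0. Lengths are in m, angles in degrees, forces in N, time in s.
With the tool pointing down it reaches from about 0.325 to 0.85 m from the base axis. Payload 15.5 kg.
Tool frame: the origin (TCP) lies midway between the tips of the shut fingers; the grasp point (between the pads) lies 19 mm behind it; z points along the fingers, y is the line along which they close (so a half turn about z gives the same grasp; the last joint's range is limited). The gripper opens to 91 mm and grips with 3 to 60 N. Pads are 32 mm wide; open, the fingers measure 118 mm over their backs; the gripper's body (76 mm by 178 mm) begins 60 mm behind the grasp point.
Start: joints at [-78.295, 28.281, 77.091, -0, 74.628, -5.472], TCP at [0.185, -0.597, 0.214] pointing down, gripper open.
Joint ranges: [-166.48, 166.48], [-47.26, 123.95], [12.59, 153.08], [-70.14, 250.14], [6.76, 159.57], [-176.63, 176.63]. Speed limits (degrees/s): [108.29, 108.29, 147.25, 172.46, 172.46, 172.46].

INTERFACE

Orientations are given as a 3x3 rotation matrix whose columns are the frame's x, y, z axes.
In Python, from bench import ctrl gives the robot as it stands. The module is installed in compiled form; this text tells all that it offers. Calls block until the motion is done:
- ctrl.goto(position, orientation): joint-space move of the TCP to a pose.
- ctrl.move_l(position, vel=0.15, ori=None, contact_N=None): straight line of the TCP; ori=None keeps the orientation; vel is the mean speed in m/s. With contact_N (N) it stops when the force on the tool has changed by that much, and returns True; else False.
- ctrl.movej(angles): joint-space move.
- ctrl.command_gripper(opening): opening from 0.0 (shut) to 1.0 (fully open); the grip force is fixed at half the most; returns when the fingers have stopped.
- ctrl.sleep(seconds).
- ctrl.ik(position, orientation): joint angles nearest the present ones, or None.
- ctrl.read_camera(name): name is "scene" or "top"; returns the picture (420x560x3 uint8, blue, green, red); there is no depth.
- ctrl.camera_params(name): a dict with "fx", "fy", "cx", "cy" (pixels), "D" ([k1, k2, p1, p2, k3] as OpenCV has them; the pictures are not rectified), "pose" (4x4, takes a point from camera to world coordinates). Camera axes: x right, y up, looking along -z (the intrinsics and any distortion apply to the point x, -y, -z); pixel columns grow to the right and rows downward; lengths in m; the calibration is good to about 2 mm. A picture is of the moment at which its call begins. camera_params takes no time and is no camera call.
A pose or a line that the arm cannot do raises ctrl.MotionError and nothing moves.
- ctrl.sign_off(): hands the job in; it is judged then, once.
Readings, each from a call of its own:
- ctrl.current_t(): time.
- ctrl.current_q(): joint angles.
- ctrl.current_dq(): joint speeds.
- ctrl.current_effort(): joint torques, N m.
- ctrl.current_tool_pos(): TCP position.
- ctrl.current_eef_rot(): TCP orientation.
- ctrl.current_contact_force(): force on the tool from outside, world axes, zero at the start.
- ctrl.current_wrist_torque(): the same for the moment, N m.
- ctrl.current_grip_width(): opening from 0.0 (shut) to 1.0 (fully open).
- ctrl.current_grasp_force(): force on a finger pad.
Only numpy, scipy, OpenCV 4.12 (cv2) and the standard library are available. Lean on these libraries where they do the work, as an engineer would, in place of code of your own. Each camera call takes 0.05 s, during which the arm holds its last target. There are 200 camera calls.

TASK

Get the orange sharpening stone into the stone holder: first clear the pepper mill and the spray bottle in front of the stack over onto the green mat, upright, then lift the white stone off and lay it on the green mat too, and set the orange stone flat in the holder between its two rubber end stops, centred. Then put things back in this order: the white stone centred and square on the black stone, and last the mill upright in the middle of the red coaster and the spray bottle upright in the middle of the blue coaster. Leave the black stone where it is, and tip nothing over.

Things in the scene. Friction and masses are not known exactly. Their poses are not given: they have to be found in the camera images.
- pepper_mill: Pepper mill, black lower body and white top, 140 mm tall, round, 52 mm across at the foot, a waist 40 mm wide at 41 to 64 mm up, 48 mm across from 64 to 125 mm up. Stands on the red coaster at the start. Origin: centre of its underside; z up along it.
- spray_bottle: White spray bottle, black pump on top, 147 mm tall; round body 48 mm across, straight up to 80 mm, then narrowing to 28 mm at 111 mm; round collar 28 mm across at 111 to 128 mm; pump 18 mm across above it, its nozzle (135 to 147 mm up, 12 mm wide) reaching 21 mm from the axis along own +y, at the start roughly away from the stack. Starts on the blue coaster. Origin: centre of underside; z up.
- white_stone: White whetstone, a block 48 mm (x) by 148 mm (y) by 25 mm (z), about 0.3 kg; the top of the stack. Origin: centre of its underside; y along its length.
- orange_stone: Orange whetstone, a block 54 mm (x) by 174 mm (y) by 25 mm (z), about 0.4 kg; the middle of the stack, its edge shows round the white one. Origin: centre of its underside; y along its length.
- black_stone: Black whetstone, a block 60 mm (x) by 200 mm (y) by 25 mm (z), about 0.6 kg, loose; the bottom of the stack, it stays. It lies on a fixed bamboo board 10 mm thick. Origin: centre of its underside; y along its length.
- red_coaster: Red round coaster, 72 mm across, 4 mm thick, fixed on the bamboo board in front of the stack: the pepper mill's place. It and the blue one lie side by side, 100 mm between centres, each centre 69 mm in front of the stack's long centre line and 50 mm to one side of its middle; which one is left changes. Origin: centre of its underside (10 mm above the table); top face at 4 mm.
- blue_coaster: Blue round coaster, 72 mm across, 4 mm thick, fixed on the bamboo board in front of the stack: the spray bottle's place. Origin: centre of its underside (10 mm above the table); top face at 4 mm.
- green_mat: Green rubber mat, the side area, 220 mm (x) by 220 mm (y), 3 mm thick, fixed flat on the table. Origin: centre of its underside; top face at 3 mm.
- stone_holder: Stone holder, fixed on the table: grey-blue plate 70 mm (x) by 226 mm (y), its top face 12 mm above the table, with a black rubber stop at each end (50 mm wide, 12 mm high above the plate); 190 mm between the stops along y, open at the sides. The stone lies lengthwise along y between the stops. Origin: centre of its underside on the table.

How it is judged:
By the outcome, as a careful person would: the job done as asked, in the order asked, and still so for the second after the job is handed in, with the robot touching nothing.
It also fails if it takes over 144 s, if anything falls off the work surface, if the arm or the gripper's body presses on something with over 40 N, if the wrist force passes 120 N, or if a joint passes its speed limit or range.

## Working session

There is one attempt and no reset: what is moved stays moved. The work goes in short steps, each a Python script; the robot and the scene stay as the last script left them, time stands still between calls to the robot, and variables do not carry over. Pictures are saved under pics/ and viewed, at most 14 in all, crops included, and the job is handed in when it is done.

```bash
mkdir -p pics; python3 - <<'E'
from bench import ctrl
import cv2,numpy as np
np.set_printoptions(precision=4,suppress=True)
for n in("scene","top"):
    cv2.imwrite(f"pics/{n}0.png",ctrl.read_camera(n)); p=ctrl.camera_params(n); print(n,p)
print(ctrl.current_t(),ctrl.current_eef_rot())
E
```

```text
scene {'fx': 418.41069936254723, 'fy': 418.41069936254723, 'cx': 284.1549511362236, 'cy': 211.56237201209726, 'D': array([0.0168, 0.    , 0.    , 0.    , 0.    ]), 'pose': array([[-0.4054,  0.4266, -0.8085, -0.3026],
       [-0.9141, -0.1768,  0.365 ,  0.3715],
       [ 0.0128,  0.887 ,  0.4616,  0.5324],
       [ 0.    ,  0.    ,  0.    ,  1.    ]])}
top {'fx': 476.730313800135, 'fy': 476.730313800135, 'cx': 280.1148197545672, 'cy': 205.4075669448808, 'D': array([-0.0596,  0.    ,  0.    ,  0.    ,  0.    ]), 'pose': array([[-0.1507,  0.9436, -0.2947,  0.0925],
       [-0.9885, -0.1412,  0.0536,  0.081 ],
       [ 0.009 ,  0.2994,  0.9541,  1.4293],
       [ 0.    ,  0.    ,  0.    ,  1.    ]])}
0.1 [[ 0.9554  0.2953 -0.0002]
 [ 0.2953 -0.9554  0.0011]
 [ 0.0001 -0.0011 -1.    ]]
```

View pics/scene0.png

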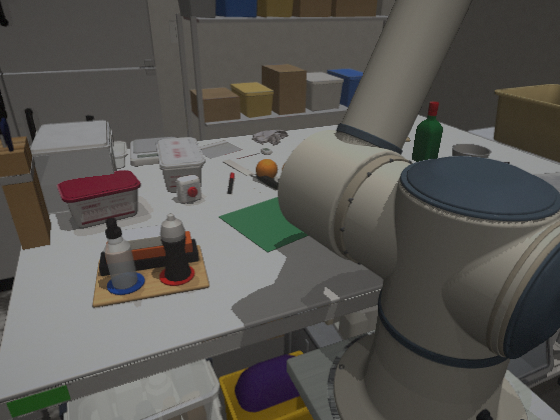

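View pics/top0.png

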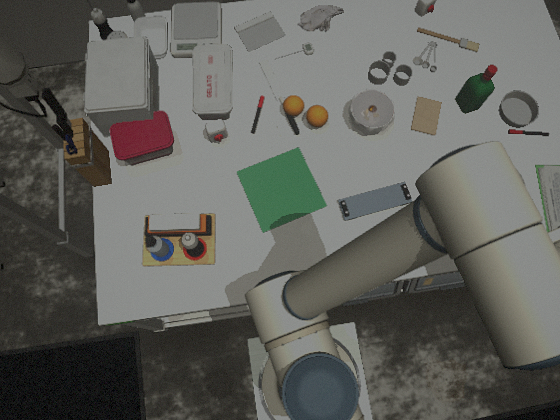

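The scene picture shows the stack on its board at about (150,255), with the bottle on blue (left) and the mill on red (right). In the top picture the stack is at (178,225), the mat at (281,188) and the holder at (375,202). I'll zoom in and measure.

```bash
cat > h.py <<'E'
from bench import ctrl
import cv2,numpy as np
np.set_printoptions(precision=4,suppress=True)
def cam(n):
    p=ctrl.camera_params(n); return np.array([[p['fx'],0,p['cx']],[0,p['fy'],p['cy']],[0,0,1]]),np.array(p['D']),np.array(p['pose'])
def ray(n,uv):
    K,D,T=cam(n); q=cv2.undistortPoints(np.array(uv,float).reshape(-1,1,2),K,D)[:,0]
    d=np.c_[q[:,0],-q[:,1],-np.ones(len(q))]@T[:3,:3].T
    return T[:3,3],d
def onz(n,uv,z):
    o,d=ray(n,uv); return o+d*((z-o[2])/d[:,2])[:,None]
def proj(n,P):
    K,D,T=cam(n); c=(np.array(P,float).reshape(-1,3)-T[:3,3])@T[:3,:3]
    return cv2.projectPoints(c*[1,-1,-1],np.zeros(3),np.zeros(3),K,D)[0][:,0]
def blob(mask):
    cs,_=cv2.findContours(mask.astype(np.uint8),cv2.RETR_EXTERNAL,cv2.CHAIN_APPROX_NONE)
    return max(cs,key=cv2.contourArea)[:,0].astype(float)
def rect(P): # min-area rect of world xy points -> centre, (short,long), yaw of the long axis deg
    (c,s,a)=cv2.minAreaRect((P[:,:2]*1000).astype(np.float32)); 
    if s[0]>s[1]: s=s[::-1]; a+=90
    # a: direction of first side; long axis is the second
    return np.array(c)/1000,np.array(s),(a+90)%180
E
python3 - <<'E'
from h import *
t=cv2.imread('pics/top0.png'); s=cv2.imread('pics/scene0.png')
cv2.imwrite('pics/c1.png',np.hstack([cv2.resize(t[195:275,135:225],None,fx=5,fy=5,interpolation=cv2.INTER_CUBIC)[:400],cv2.resize(s[205:305,85:215],None,fx=2.6,fy=4,interpolation=cv2.INTER_CUBIC)])[:, :800])
cv2.imwrite('pics/c2.png',cv2.resize(t[140:240,230:430],None,fx=4,fy=4,interpolation=cv2.INTER_CUBIC))
h=cv2.cvtColor(t,cv2.COLOR_BGR2HSV)
g=blob(cv2.inRange(h,(50,80,40),(85,255,255))[140:240,230:340])+[230,140]
print('mat',rect(onz('top',g,.003)))
hh=h[175:225,330:420]
b=blob(cv2.inRange(hh,(95,30,60),(125,140,220)))+[330,175]
print('holder',rect(onz('top',b,.012)),b.min(0),b.max(0))
E
```

```text
mat (array([ 0.5892, -0.0103]), array([217.6268, 218.1805]), 14.938013076782227)
holder (array([ 0.5   , -0.2904]), array([58.3669, 82.4082]), 171.51660919189453) [364. 189.] [382. 214.]
```

View pics/c1.png

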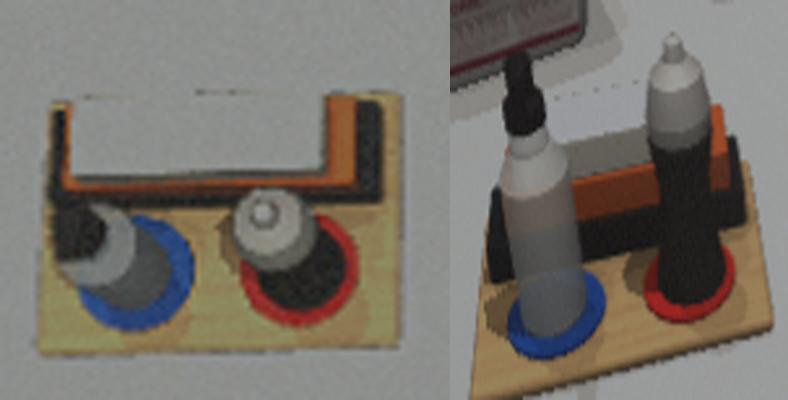

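View pics/c2.png

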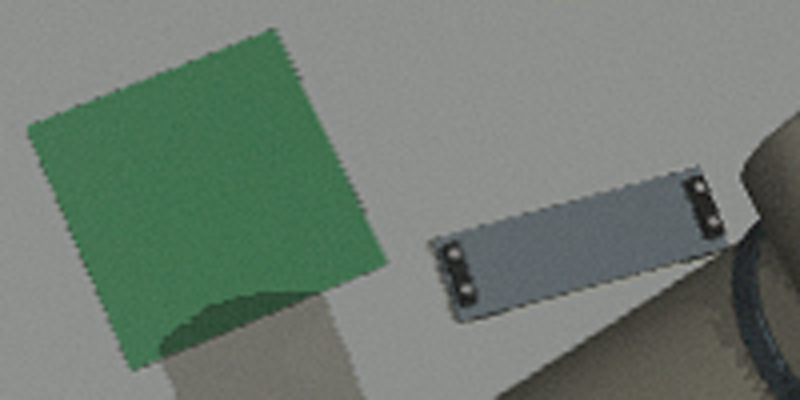

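The enlarged crops show the bottle on the blue coaster, crop (135,270), and the mill on the red one, (300,265). The white stone's left and right edges are at crop x 71 and 325. The holder's corners in its crop are at (430,240), (698,167), (727,243) and (460,321). Next I'll measure these.

```bash
cat > m.py <<'E'
from h import *
from scipy.optimize import least_squares
t=cv2.imread('pics/top0.png'); s=cv2.imread('pics/scene0.png')
H=onz('top',np.array([(430,240),(698,167),(727,243),(460,321)])/4+[230,140]-.4,.012)
print('holder',H[:,:2].mean(0),np.linalg.norm(np.diff(H,axis=0,append=H[:1]),axis=1),[np.degrees(np.arctan2(*(a-b)[1::-1])) for a,b in((H[0],H[1]),(H[3],H[2]))])
for n,im,(x0,x1,y0,y1) in(('top',t,(135,225,195,275)),('scene',s,(85,215,205,305))):
    h=cv2.cvtColor(im,cv2.COLOR_BGR2HSV)[y0:y1,x0:x1]
    for name,m in(('blue',cv2.inRange(h,(105,120,40),(125,255,255))),('red',cv2.inRange(h,(0,150,50),(4,255,255))|cv2.inRange(h,(172,120,50),(180,255,255)))):
        c=blob(m)+[x0,y0]; hull=cv2.convexHull(c.astype(np.float32))[:,0]
        P=onz(n,hull,.014)[:,:2]
        r=least_squares(lambda p:np.hypot(*(P-p).T)-.0355,P.mean(0),loss='soft_l1',f_scale=.001)
        f=np.hypot(*(P-r.x).T)
        print(n,name,r.x,'rad',np.percentile(f,[5,50,95]),len(c))
    m=cv2.inRange(h,(5,130,60),(14,255,255)) 
    c=blob(m)+[x0,y0]; print(n,'orange z.06 mask',rect(onz(n,c,.06)))
    w=cv2.inRange(h,(15,60,90),(30,200,255)); c=blob(w)+[x0,y0]; print(n,'board',rect(onz(n,c,.01)))
# stack corners by eye, top view
g=lambda *p:onz('top',np.array(p[:-1])/5+[135,195]-.4,p[-1])
print('white top near L,R / far L,R',g((71,176),(326,169),(72,96),(325,92),.085)[:,:2])
print('orange top nearL,R',g((63,190),(356,183),.06)[:,:2])
print('black top near L,R',g((52,208),(383,202),.035)[:,:2])
E
python3 m.py
```

```text
holder [ 0.5036 -0.2946] [0.2253 0.0661 0.2232 0.0691] [np.float64(97.27971275059794), np.float64(98.03139197709973)]
top blue [0.4467 0.3779] rad [0.0336 0.0348 0.0355] 75
top red [0.4351 0.2788] rad [0.0332 0.0346 0.0356] 82
top orange z.06 mask (array([0.5043, 0.3178]), array([ 55.2977, 175.6032]), 83.76078796386719)
top board (array([0.4691, 0.3249]), array([156.3274, 217.4946]), 83.6159896850586)
scene blue [0.445  0.3801] rad [0.0345 0.0353 0.0358] 96
scene red [0.4332 0.2811] rad [0.0341 0.0354 0.036 ] 95
scene orange z.06 mask (array([0.4669, 0.327 ]), array([39.9118, 64.0047]), 83.2886734008789)
scene board (array([0.4675, 0.3274]), array([161.3094, 217.4786]), 83.533935546875)
white top near L,R / far L,R [[0.4907 0.3953]
 [0.473  0.2474]
 [0.5393 0.3913]
 [0.5197 0.2432]]
orange top nearL,R [[0.4903 0.4065]
 [0.4689 0.2338]]
black top near L,R [[0.4873 0.4198]
 [0.4617 0.2217]]
```

```bash
python3 - <<'E'
from h import *
def tri(uvt,uvs):
    (o1,d1),(o2,d2)=ray('top',[uvt]),ray('scene',[uvs]); d1,d2=d1[0],d2[0]
    k=np.linalg.lstsq(np.c_[d1,-d2],o2-o1,rcond=None)[0]; a,b=o1+k[0]*d1,o2+k[1]*d2
    return (a+b)/2,np.linalg.norm(a-b)
print('mill knob',tri((135+263/5-.4,195+213/5-.4),(170.6,214.3)))
# mill white top: circle 48 at height 125 -> silhouettes; predicted from coaster centres
R=np.array([.4342,.2799]);B=np.array([.4459,.3790])
for n,ox,oy,fx,fy,x0 in(('top',135,195,5,5,0),('scene',85,205,2.6,4,450)):
    for nm,p,zs in(('mill',R,(0,64,140)),('bottle',B,(0,80,111,128,147))):
        q=proj(n,[[*p,.014+z/1000] for z in zs]); print(n,nm,'crop px',(((q+.4-[ox,oy])*[fx,fy])+[x0,0]).round(0).tolist())
t=cv2.imread('pics/top0.png')[195:275,135:225]; s=cv2.imread('pics/scene0.png')[205:305,85:215]
a=cv2.resize(t[35:75,:70],None,fx=8,fy=8,interpolation=cv2.INTER_CUBIC); b=cv2.resize(s[:95,0:70],None,fx=6,fy=6,interpolation=cv2.INTER_CUBIC)
c=np.zeros((570,1000,3),np.uint8)
c[:320,:560]=a; cv2.imwrite('pics/c3.png',np.hstack([cv2.resize(a,(370,211)).repeat(1,0),np.zeros((211,430,3),np.uint8)]) if 0 else np.hstack([np.vstack([cv2.resize(a,(380,217)),np.zeros((353,380,3),np.uint8)]),b]))
E
```

```text
mill knob (array([0.4342, 0.277 , 0.1531]), np.float64(0.0022933431892742115))
top mill crop px [[297.0, 268.0], [279.0, 244.0], [255.0, 213.0]]
top bottle crop px [[133.0, 272.0], [101.0, 243.0], [87.0, 231.0], [80.0, 223.0], [71.0, 215.0]]
scene mill crop px [[691.0, 277.0], [682.0, 173.0], [671.0, 39.0]]
scene bottle crop px [[558.0, 311.0], [541.0, 176.0], [534.0, 120.0], [529.0, 89.0], [525.0, 53.0]]
```

View pics/c3.png

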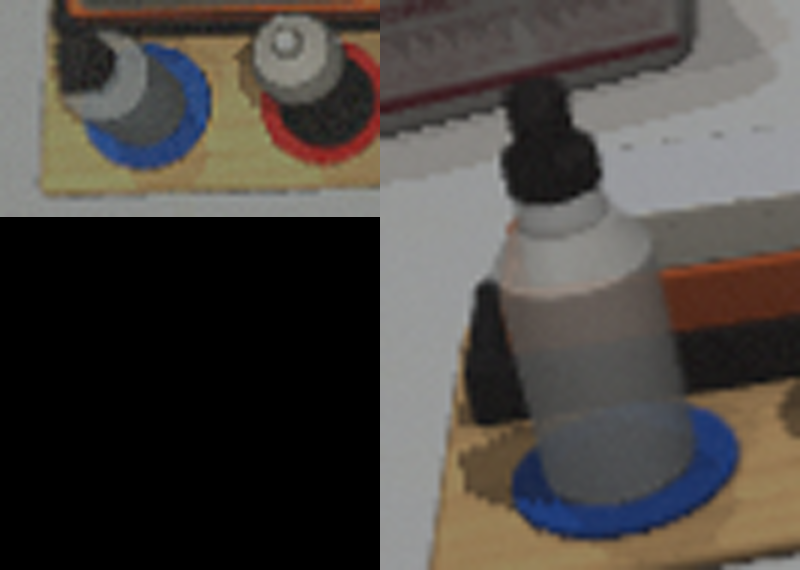

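The bottle's collar is at crop (552,165) and the pump top at (545,90), about 3 mm left of the coaster's axis. The nozzle points away from the stack. The mill knob triangulates to z 0.153, and 0.154 is expected. I'll clear the mill first.

```bash
cat >> h.py <<'E'
def ori(deg): # closing axis direction (deg, mod 180), tool down; branch nearest present wrist angle
    best=None
    for d in(deg,deg+180):
        c=np.array([np.cos(np.radians(d)),np.sin(np.radians(d)),0]); z=np.array([0,0,-1.])
        R=np.c_[np.cross(c,z),c,z]; q=ctrl.ik(ctrl.current_tool_pos(),R)
        if q is None: continue
        k=abs(q[5]-ctrl.current_q()[5])
        if best is None or k<best[0]: best=(k,R)
    return best[1]
def say(m): print(f"{ctrl.current_t():.1f} {m} tcp",np.array(ctrl.current_tool_pos()),'w %.1f mm F %.0f'%(91*ctrl.current_grip_width(),ctrl.current_grasp_force()))
def pick(xy,deg,z,safe,up,opening=1.0):
    R=ori(deg); ctrl.command_gripper(opening); ctrl.goto([*xy,safe],R); ctrl.move_l([*xy,z],vel=.12)
    say('at'); ctrl.command_gripper(0.0); say('gripped'); ctrl.move_l([*xy,up],vel=.15); say('lifted')
def place(xy,deg,z,safe,out):
    R=ori(deg); ctrl.goto([*xy,safe],R); ctrl.move_l([*xy,z+.012],vel=.15)
    hit=ctrl.move_l([*xy,z-.003],vel=.025,contact_N=4); say(f'down hit={hit} dz={ctrl.current_tool_pos()[2]-z:.4f}')
    ctrl.command_gripper(1.0); ctrl.move_l([*xy,out],vel=.15); say('clear')
M=np.array([.589,-.0103]); U=np.array([.966,.257]); V=np.array([-.257,.966])
MILL=M+.07*U-.055*V; BOT=M+.07*U+.055*V; WHT=M-.07*U
E
python3 - <<'E'
from h import *
pick([.4342,.2785],83.4,.014+.080,.20,.28)
place(MILL,83.4,.003+.080,.26,.26)
for n in("scene","top"): cv2.imwrite(f"pics/{n}1.png",ctrl.read_camera(n))
a,b=cv2.imread('pics/scene1.png'),cv2.imread('pics/top1.png')
cv2.imwrite('pics/v1.png',np.hstack([cv2.resize(a[150:310,80:330],(400,256)),cv2.resize(b[140:290,130:400],(400,256))]))
E
```

```text
4.5 at tcp [0.4346 0.2787 0.0946] w 90.9 mm F 0
5.3 gripped tcp [0.4344 0.2787 0.0941] w 45.1 mm F 30
6.7 lifted tcp [0.4338 0.2783 0.2792] w 45.1 mm F 30
9.9 down hit=True dz=-0.0000 tcp [ 0.671  -0.0454  0.083 ] w 44.9 mm F 30
12.1 clear tcp [ 0.6703 -0.0454  0.259 ] w 90.9 mm F 0
```

View pics/v1.png

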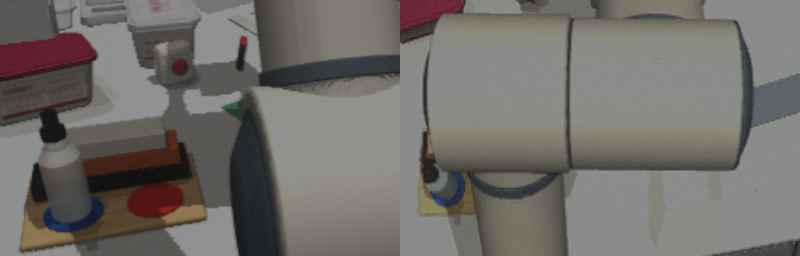

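The red coaster is now bare at crop (155,200), but the arm hides the mat. The mill touched down at the expected height. Next is the bottle, by its collar.

```bash
python3 - <<'E'
from h import *
pick([.444,.3815],83.4,.014+.1135,.24,.30)
place(BOT,83.4,.003+.1135,.29,.28)
ctrl.goto([.38,-.1,.32],ori(83.4)) 
for n in("scene","top"): cv2.imwrite(f"pics/{n}2.png",ctrl.read_camera(n))
a,b=cv2.imread('pics/scene2.png'),cv2.imread('pics/top2.png')
cv2.imwrite('pics/v2.png',np.hstack([cv2.resize(a[150:310,80:330],(400,256)),cv2.resize(b[140:290,130:400],(400,256))]))
E
```

```text
15.3 at tcp [0.4444 0.3817 0.1282] w 91.2 mm F 0
16.3 gripped tcp [0.444  0.3815 0.1275] w 26.3 mm F 30
17.6 lifted tcp [0.4436 0.3812 0.2991] w 25.9 mm F 30
20.7 down hit=True dz=-0.0001 tcp [0.6428 0.0608 0.1164] w 26.1 mm F 30
23.1 clear tcp [0.6421 0.0608 0.279 ] w 91.1 mm F 0
```

View pics/v2.png

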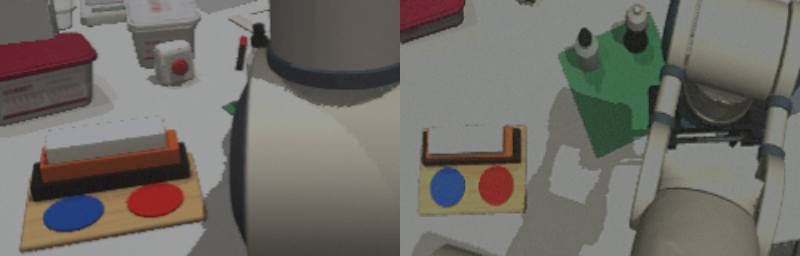

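Both stand upright on the mat, with the bottle at (587,50) and the mill at (636,28). The stack and coasters are clear. I'll refine the stack and coaster poses.

```bash
python3 - <<'E'
from h import *
from scipy.optimize import least_squares
for n,(x0,x1,y0,y1) in(('top',(135,225,195,275)),('scene',(85,215,205,305))):
    h=cv2.cvtColor(cv2.imread(f'pics/{n}2.png'),cv2.COLOR_BGR2HSV)[y0:y1,x0:x1]
    for nm,m in(('blue',cv2.inRange(h,(105,120,40),(125,255,255))),('red',cv2.inRange(h,(0,150,50),(4,255,255))|cv2.inRange(h,(172,120,50),(180,255,255)))):
        c=blob(m)+[x0,y0]; P=onz(n,c,.014)[:,:2]; q=cv2.minEnclosingCircle((P*1000).astype(np.float32)); print(n,nm,np.array(q[0])/1000,q[1])
t=cv2.imread('pics/top2.png'); s=cv2.imread('pics/scene2.png')
cv2.imwrite('pics/v3.png',np.vstack([cv2.resize(t[205:245,138:218],None,fx=7,fy=7,interpolation=cv2.INTER_CUBIC),cv2.resize(s[215:280,90:205],(560,317),interpolation=cv2.INTER_CUBIC)]))
E
```

```text
top blue [0.4454 0.3774] 34.76174545288086
top red [0.4343 0.2788] 34.94270706176758
scene blue [0.4463 0.3813] 37.21026611328125
scene red [0.4347 0.2821] 37.331642150878906
```

View pics/v3.png

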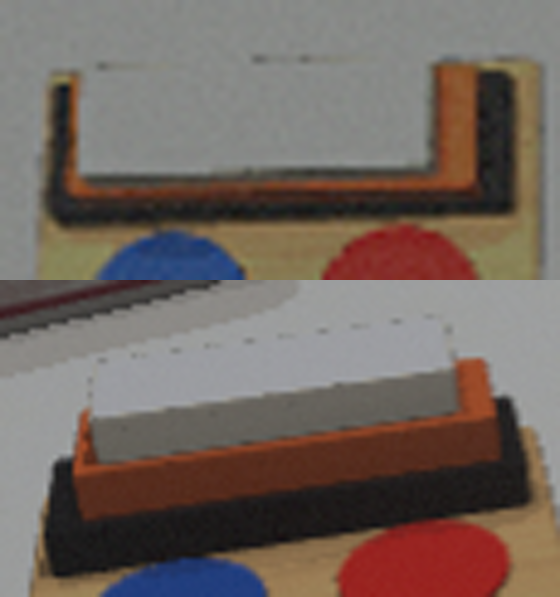

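```bash
python3 - <<'E'
from h import *
T=lambda p,z:onz('top',np.array(p)/7+[138,205]-.4,z)[:,:2]
S=lambda p,z:onz('scene',(np.array(p)-[0,280])/4.87+[90,215]-.4,z)[:,:2]
def rep(n,P):
    P=np.array(P); print(n,'c',P.mean(0),'near yaw',np.degrees(np.arctan2(*(P[0]-P[1])[::-1])),'len',np.linalg.norm(P[0]-P[1]),np.linalg.norm(P[2]-P[3]) if len(P)>2 else '', np.linalg.norm(P[0]-P[2]) if len(P)>2 else '')
rep('white T',T([(80,176),(434,167),(80,68),(432,58)],.085))
rep('white S',S([(92,416),(457,370),(90,362),(450,316)],.085))
e=np.array([.9934,-.1149])
for n,P,w in(('orange T bottom',T([(68,195),(475,188)],.035),.027),('orange S top',S([(78,466),(498,412)],.06),.027),('orange S bot',S([(85,520),(500,460)],.035),.027),('black T bot',T([(55,224),(514,213)],.01),.03),('black S bot',S([(52,576),(529,502)],.01),.03)):
    rep(n,P); print('   centre',P.mean(0)+w*e)
E
```

```text
white T c [0.5054 0.3195] near yaw 83.04335035030462 len 0.14771967370054584 0.1483422248114099 0.04700922132615157
white S c [0.5068 0.3224] near yaw 82.00358415642548 len 0.14653392032678134 0.1512596846692799 0.046919799455345315
orange T bottom c [0.4865 0.3248] near yaw 82.56035319063172 len 0.17586022647040642  
   centre [0.5134 0.3217]
orange S top c [0.4854 0.3216] near yaw 81.62574515506414 len 0.1718045755338955  
   centre [0.5123 0.3185]
orange S bot c [0.4844 0.3231] near yaw 82.71487987584594 len 0.17182768306338764  
   centre [0.5112 0.3199]
black T bot c [0.4806 0.3247] near yaw 82.96219646326111 len 0.20131170787996489  
   centre [0.5104 0.3212]
black S bot c [0.485  0.3262] near yaw 83.17953898946428 len 0.1998635690322566  
   centre [0.5148 0.3228]
```

```bash
python3 - <<'E'
from h import *
pick([.5065,.321],-7,.0645,.18,.18)
place(WHT,14.9,.0075,.14,.20)
ctrl.goto([.36,-.15,.32],ori(15)) 
for n in("scene","top"): cv2.imwrite(f"pics/{n}3.png",ctrl.read_camera(n))
t,s=cv2.imread('pics/top3.png'),cv2.imread('pics/scene3.png')
cv2.imwrite('pics/v4.png',np.vstack([np.hstack([cv2.resize(t[205:245,138:218],None,fx=5,fy=5,interpolation=cv2.INTER_CUBIC),cv2.resize(s[215:280,90:205],(400,226),interpolation=cv2.INTER_CUBIC)[:200]]),cv2.resize(t[140:240,230:430],None,fx=4,fy=4,interpolation=cv2.INTER_CUBIC)]))
E
```

```text
27.4 at tcp [0.507  0.3212 0.0652] w 91.1 mm F 0
28.1 gripped tcp [0.5066 0.321  0.0645] w 48.0 mm F 30
29.0 lifted tcp [0.506  0.3207 0.1791] w 48.3 mm F 30
31.8 down hit=True dz=-0.0004 tcp [ 0.5214 -0.0283  0.0071] w 47.4 mm F 30
34.0 clear tcp [ 0.5209 -0.0282  0.1993] w 91.1 mm F 0
```

View pics/v4.png

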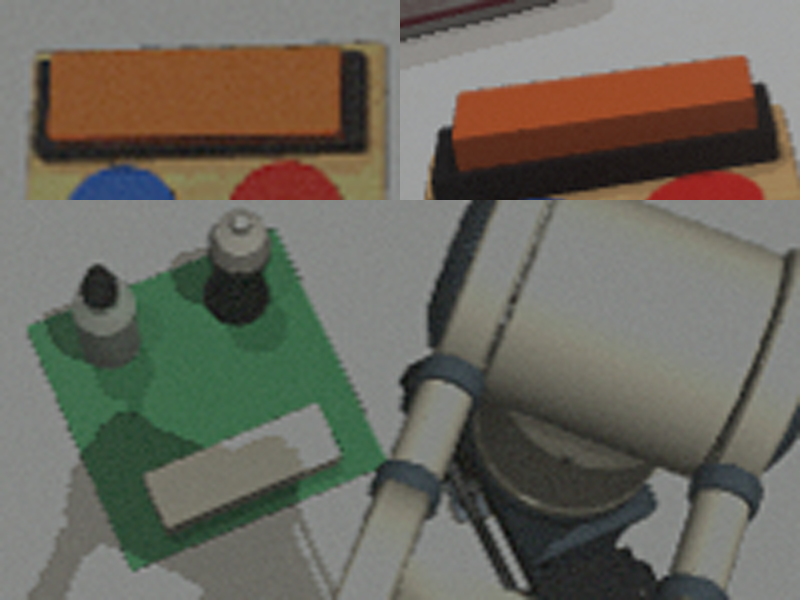

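The white stone lies flat on the mat, corners about (145,475) to (340,455), and the bottle and mill still stand. The orange stone's top-face corners in the top crop are (50,52), (339,46), (340,133) and (52,139).

```bash
python3 - <<'E'
from h import *
P=onz('top',np.array([(52,139),(340,133),(50,52),(339,46)])/5+[138,205]-.4,.06)[:,:2]
Q=onz('scene',(np.array([(455,138),(752,101),(458,95),(747,57)])-[400,0])/3.478+[90,215]-.4,.06)[:,:2]
for p in(P,Q): print(p.mean(0),[np.degrees(np.arctan2(*(p[i]-p[i+1])[::-1])) for i in(0,2)],np.linalg.norm(p[0]-p[1]),np.linalg.norm(p[0]-p[2]))
for n,(x0,x1,y0,y1) in(('top',(135,225,195,275)),('scene',(85,215,205,305))):
    h=cv2.cvtColor(cv2.imread(f'pics/{n}3.png'),cv2.COLOR_BGR2HSV)[y0:y1,x0:x1]
    m=cv2.inRange(h,(5,130,60),(14,255,255)); v=h[...,2][m>0]; th=cv2.threshold(v.reshape(-1,1),0,255,cv2.THRESH_OTSU)[0]
    print(n,rect(onz(n,blob((m>0)&(h[...,2]>th))+[x0,y0],.06)),th)
E
```

```text
[0.5066 0.3173] [np.float64(82.77406140565843), np.float64(82.74757529078465)] 0.1710769310898963 0.054000371368531454
[0.5051 0.3205] [np.float64(81.05913827988829), np.float64(82.7423071960947)] 0.16892469763088086 0.0497758278585608
top (array([0.5068, 0.3182]), array([ 52.9356, 172.1074]), 82.75189208984375) 100.0
scene (array([0.507 , 0.3206]), array([ 52.9538, 171.2826]), 82.6744155883789) 122.0
```

```bash
python3 - <<'E'
from h import *
pick([.507,.3192],-7.3,.0395,.18,.18)
place([.5036,-.2946],7.6,.0165,.14,.20)
ctrl.goto([.40,.05,.35],ori(0)) 
for n in("scene","top"): cv2.imwrite(f"pics/{n}4.png",ctrl.read_camera(n))
t,s=cv2.imread('pics/top4.png'),cv2.imread('pics/scene4.png')
cv2.imwrite('pics/v5.png',np.vstack([np.hstack([cv2.resize(t[205:245,138:218],None,fx=5,fy=5,interpolation=cv2.INTER_CUBIC),cv2.resize(s[215:280,90:205],(400,226),interpolation=cv2.INTER_CUBIC)[:200]]),cv2.resize(t[165:235,320:430],None,fx=5,fy=5,interpolation=cv2.INTER_CUBIC)[:,:550].repeat(1,0) if 0 else cv2.copyMakeBorder(cv2.resize(t[165:235,320:430],None,fx=5.5,fy=5.5,interpolation=cv2.INTER_CUBIC),0,0,0,195,cv2.BORDER_CONSTANT)]))
E
```

```text
38.4 at tcp [0.5074 0.3194 0.0402] w 90.9 mm F 0
39.1 gripped tcp [0.5071 0.3192 0.0396] w 53.9 mm F 30
40.2 lifted tcp [0.5065 0.3189 0.179 ] w 53.6 mm F 30
43.8 down hit=True dz=-0.0003 tcp [ 0.5036 -0.2947  0.0162] w 54.0 mm F 30
45.9 clear tcp [ 0.5032 -0.2943  0.1992] w 91.2 mm F 0
```

View pics/v5.png

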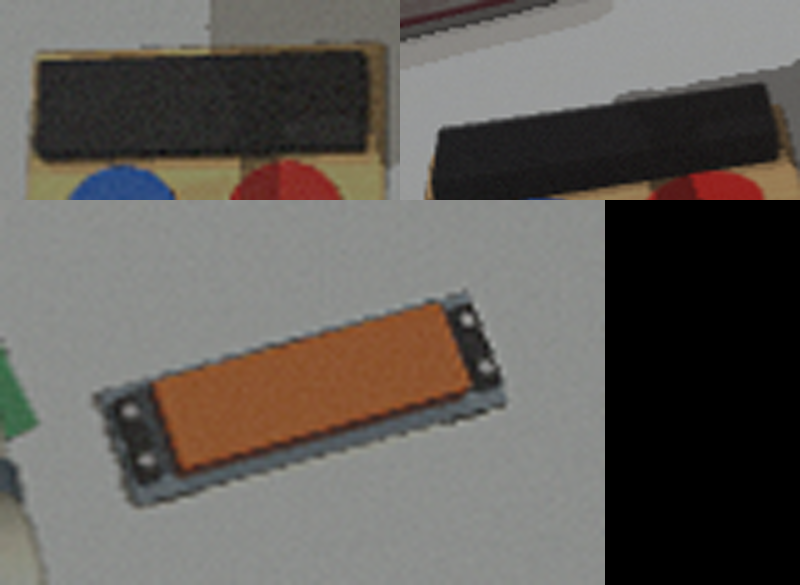

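The orange stone lies in the holder, with top corners at (153,382), (440,303), (472,385) and (182,470). It looks closer to the right stop, so I'll check that in numbers, and measure the bare black stone too.

```bash
python3 - <<'E'
from h import *
t=cv2.imread('pics/top4.png')
f=lambda p,z:onz('top',(np.array(p)-[0,200])/5.5+[320,165]-.4,z)[:,:2]
h=cv2.cvtColor(t,cv2.COLOR_BGR2HSV); x0,y0=325,170; hh=h[y0:232,x0:420]
m=cv2.inRange(hh,(5,130,60),(14,255,255)); th=cv2.threshold(hh[...,2][m>0].reshape(-1,1),0,255,cv2.THRESH_OTSU)[0]
print('stone hand',f([(153,382),(440,303),(472,385),(182,470)],.037).mean(0)); print('stone mask',rect(onz('top',blob((m>0)&(hh[...,2]>th*.9))+[x0,y0],.037)))
P=f([(97,395),(465,292),(504,400),(135,503)],.012); print('plate',P.mean(0),rect(np.c_[P,P[:,:1]]))
bg=np.median(t[170:180,330:420].reshape(-1,3),0); d=np.abs(t[y0:232,x0:420].astype(int)-bg).max(2)>28
c=blob(d)+[x0,y0]; P=onz('top',c,.012); print('all mask (z .012)',rect(P),c.min(0),c.max(0))
# stops: dark blobs at z .024
k=(hh[...,2]<75)&(m==0)
n,l,st,ce=cv2.connectedComponentsWithStats(k.astype(np.uint8))
for i in range(1,n):
    if st[i,4]>15: print('stop',st[i],onz('top',[ce[i]+[x0,y0]],.024)[0])
for n,(x0,x1,y0,y1) in(('top',(135,225,195,275)),('scene',(85,215,205,305))):
    h=cv2.cvtColor(cv2.imread(f'pics/{n}4.png'),cv2.COLOR_BGR2HSV)[y0:y1,x0:x1]
    c=blob(h[...,2]<60)+[x0,y0]; print(n,'black',rect(onz(n,c,.035)))
E
```

```text
stone hand [ 0.5018 -0.2951]
stone mask (array([ 0.5018, -0.2946]), array([ 52.6993, 171.668 ]), 97.56123971939087)
plate [ 0.5029 -0.2942] (array([ 0.5026, -0.2946]), array([ 67.9693, 225.534 ]), 97.67997169494629)
all mask (z .012) (array([ 0.5011, -0.2943]), array([ 73.9729, 230.9263]), 97.469078540802) [337. 181.] [411. 220.]
stop [76 14 10 16 71] [ 0.513  -0.3939  0.024 ]
stop [ 14  29  30  18 161] [ 0.4865 -0.2019  0.024 ]
stop [45 33 23  8 30] [ 0.4771 -0.3083  0.024 ]
top black (array([0.5044, 0.3182]), array([ 65.3472, 199.9412]), 83.89490509033203)
scene black (array([0.4908, 0.3241]), array([ 94.5248, 199.3654]), 84.2911605834961)
```

The stone's centre is within about 1 mm of the plate's in the same camera, and its yaw is within 0.2°. The black stone is at about (0.508, 0.321), yaw 83.4°. Now I'll put the white stone back and check it.

```bash
python3 - <<'E'
from h import *
pick([.5212,-.0283],14.9,.0075,.18,.18)
place([.508,.321],-6.6,.0395,.14,.20)
ctrl.goto([.36,-.1,.35],ori(0)) 
for n in("scene","top"): cv2.imwrite(f"pics/{n}5.png",ctrl.read_camera(n))
t,s=cv2.imread('pics/top5.png'),cv2.imread('pics/scene5.png')
cv2.imwrite('pics/v6.png',np.vstack([cv2.resize(t[205:245,138:218],None,fx=7,fy=7,interpolation=cv2.INTER_CUBIC),cv2.resize(s[215:280,90:205],(560,317),interpolation=cv2.INTER_CUBIC)]))
E
```

```text
50.1 at tcp [ 0.5216 -0.0284  0.008 ] w 91.0 mm F 0
50.8 gripped tcp [ 0.5212 -0.0283  0.0075] w 47.6 mm F 30
52.1 lifted tcp [ 0.5207 -0.0282  0.1792] w 47.9 mm F 30
54.7 down hit=True dz=-0.0005 tcp [0.508  0.3211 0.039 ] w 47.6 mm F 30
56.7 clear tcp [0.5076 0.3208 0.1991] w 90.8 mm F 0
```

View pics/v6.png

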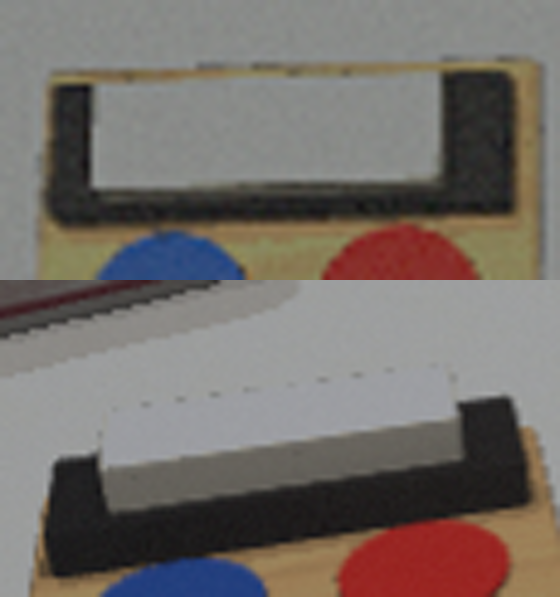

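The white stone lies on the black one. In the top crop the left gap is slightly smaller than the right, about 50 against 63 px after parallax. I'll quantify that.

```bash
python3 - <<'E'
from h import *
e=np.array([.9934,-.1149]); a=np.array([.1149,.9934])
T=lambda p,z:onz('top',np.array(p)/7+[138,205]-.4,z)[:,:2]
S=lambda p,z:onz('scene',(np.array(p)-[0,280])/4.87+[90,215]-.4,z)[:,:2]
def show(n,c,P): print(n,'e %.4f a %.4f'%(c@e,c@a),'yaw',np.degrees(np.arctan2(*(P[0]-P[1])[::-1])) ,'len',np.linalg.norm(P[0]-P[1]))
for n,f,w,wt,b in(('T',T,[(92,189),(440,183)],[(92,83),(440,74)],[(55,224),(514,213)]),('S',S,[(103,467),(461,415)],[(101,410),(454,367)],[(52,576),(529,502)])):
    P=f(w+wt,.06); show(n+' white top face',P.mean(0),P)
    Q=f(b,.01); show(n+' black near bottom',Q.mean(0)+.03*e,Q)
for n,f,p in(('T bottom white',T,[(97,202),(445,193)]),('S bottom white',S,[(110,513),(462,461)])):
    P=f(p,.035); show(n,P.mean(0)+.024*e,P)
# black mask extents along a/e, per camera; far edge z .035
for n,(x0,x1,y0,y1) in(('top',(135,225,195,275)),('scene',(85,215,205,305))):
    h=cv2.cvtColor(cv2.imread(f'pics/{n}4.png'),cv2.COLOR_BGR2HSV)[y0:y1,x0:x1]
    c=blob(h[...,2]<60)+[x0,y0]
    P=onz(n,c,.035)[:,:2]; L=np.c_[P@e,P@a]; Q=onz(n,c,.01)[:,:2]; G=np.c_[Q@e,Q@a]
    far=[np.percentile(L[(abs(L[:,1]-m)<.008)][:,0],100) for m in(.30,.34,.38,.42,.46)]
    near=[G[abs(G[:,1]-m)<.008][:,0].min() for m in(.30,.34,.38,.42,.46)]
    print(n,'far(z35)',np.array(far),'near(z10)',np.array(near))
E
```

```text
T white top face e 0.4657 a 0.3765 yaw 82.5622920491636 len 0.14774823070131046
T black near bottom e 0.4701 a 0.3777 yaw 82.96219646326111 len 0.20131170787996489
S white top face e 0.4672 a 0.3787 yaw 83.53148242643466 len 0.14611145805077633
S black near bottom e 0.4743 a 0.3798 yaw 83.17953898946428 len 0.1998635690322566
T bottom white e 0.4673 a 0.3787 yaw 83.07207557151717 len 0.15022658310645248
S bottom white e 0.4713 a 0.3798 yaw 83.11948642578523 len 0.14593571639099492
top far(z35) [0.4969 0.4951 0.4964 0.4945 0.4959] near(z10) [0.4399 0.4384 0.4425 0.4407 0.442 ]
scene far(z35) [0.4978 0.4978 0.4959 0.4959 0.4953] near(z10) [0.4431 0.4412 0.443  0.4424 0.4424]
```

The white stone is centred within about 1–2 mm and square. Next I'll return the mill, then the bottle.

```bash
python3 - <<'E'
from h import *
pick([.6707,-.0454],83.4,.003+.080,.26,.28)
place([.4345,.2802],83.4,.014+.080,.25,.26)
pick([.6425,.0608],83.4,.003+.1135,.29,.33)
place([.4459,.379],83.4,.014+.1135,.33,.28)
ctrl.goto([.36,-.1,.35],ori(0)) 
for n in("scene","top"): cv2.imwrite(f"pics/{n}6.png",ctrl.read_camera(n))
t,s=cv2.imread('pics/top6.png'),cv2.imread('pics/scene6.png')
cv2.imwrite('pics/v7.png',np.hstack([cv2.resize(t[195:275,135:225],None,fx=5,fy=5,interpolation=cv2.INTER_CUBIC)[:400],cv2.resize(s[205:305,85:215],None,fx=2.6,fy=4,interpolation=cv2.INTER_CUBIC)])[:, :800])
E
```

```text
61.6 at tcp [ 0.6711 -0.0455  0.0837] w 91.0 mm F 0
62.4 gripped tcp [ 0.6708 -0.0453  0.0831] w 44.6 mm F 30
63.9 lifted tcp [ 0.6703 -0.0454  0.2791] w 44.6 mm F 30
67.0 down hit=True dz=-0.0001 tcp [0.4348 0.2803 0.0939] w 44.6 mm F 30
69.1 clear tcp [0.4341 0.28   0.2592] w 91.2 mm F 0
72.1 at tcp [0.6429 0.0608 0.1172] w 91.2 mm F 0
73.1 gripped tcp [0.6425 0.0608 0.1165] w 25.8 mm F 30
74.7 lifted tcp [0.6422 0.0608 0.3292] w 26.4 mm F 30
78.0 down hit=True dz=-0.0001 tcp [0.4461 0.3791 0.1274] w 26.1 mm F 30
80.2 clear tcp [0.4455 0.3787 0.2791] w 90.7 mm F 0
```

View pics/v7.png

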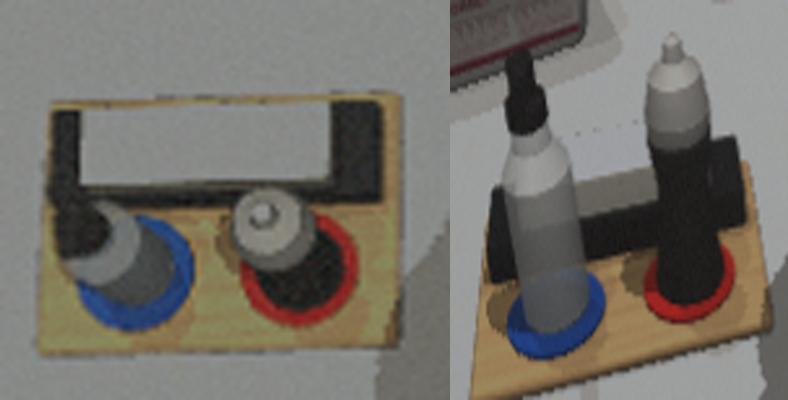

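Both stand upright on their coasters. The bottle may sit a few mm off along x, so I'll check with a close crop and reference circles for the coaster rim and a centred foot.

```bash
python3 - <<'E'
from h import *
cc={'top':((.4454,.3774),(.4343,.2788)),'scene':((.4463,.3813),(.4347,.2821))}
th=np.linspace(0,2*np.pi,60)
rows=[]
for n,(x0,y0,w,hh) in(('top',(145,230,65,34)),('scene',(95,255,105,45))):
    k=800/w; im=cv2.resize(cv2.imread(f'pics/{n}6.png')[y0:y0+hh,x0:x0+w],(800,int(hh*k)),interpolation=cv2.INTER_CUBIC)[:300 if n=='scene' else 300+0]
    im=cv2.convertScaleAbs(im,alpha=1.6)
    src=cv2.imread(f'pics/{n}6.png')
    for (c,r) in zip(cc[n],(.024,.026)):
        for rr in(r,.036):
            q=(proj(n,[[c[0]+rr*np.cos(a),c[1]+rr*np.sin(a),.014] for a in th])+.5-[x0,y0])*k
            for p in q.astype(int): cv2.circle(im,tuple(int(v) for v in p),1,(0,255,255),-1)
    rows.append(im)
    b=src.copy()
cv2.imwrite('pics/v8.png',np.vstack(rows)[:600])
E
```

```text
(no output)
```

View pics/v8.png

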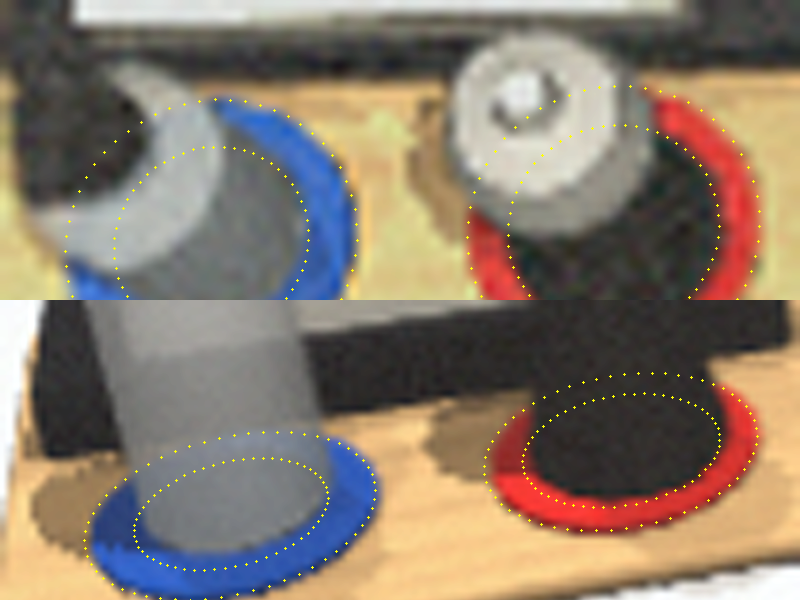

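In the scene view the bottle's foot edge is at y 553, against 571 for a centred foot. The mill's is at 500 against 507. That suggests the bottle sits several mm toward the stack, so I'll measure it with radial colour profiles.

```bash
cat > foot.py <<'E'
from h import *
from scipy.optimize import least_squares
import sys
k=sys.argv[1]
cc={'top':((.4454,.3774),(.4343,.2788)),'scene':((.4463,.3813),(.4347,.2821))}
fit=lambda P,r,c:least_squares(lambda p:np.hypot(*(P-p).T)-r,c,loss='soft_l1',f_scale=.001).x
for n in('top','scene'):
    im=cv2.imread(f'pics/{n}{k}.png').astype(np.float32)
    for i,(nm,r) in enumerate((('bottle',.024),('mill',.026))):
        c=np.array(cc[n][i]); rr=np.arange(.010,.046,.0005); I,O=[],[]
        for d in np.radians(np.arange(-180-75,-180+76,7.5)+ -6.6):
            u=np.array([np.cos(d),np.sin(d)])
            q=proj(n,[[*(c+x*u),.014] for x in rr]).astype(np.float32)
            v=cv2.remap(im,q[None,:,0],q[None,:,1],cv2.INTER_LINEAR)[0]
            s=v[:,0]-v[:,2] if i==0 else v[:,2]-v[:,1]
            m=np.argmax(s); h=s[m]/2
            j=[x for x in range(m) if s[x]<h]; o=[x for x in range(m,len(s)) if s[x]<h]
            if j and o: I.append(c+rr[j[-1]]*u); O.append(c+rr[o[0]]*u)
        I,O=np.array(I),np.array(O); a,b=fit(I,r,c),fit(O,.036,c)
        print(n,nm,'n',len(I),'foot',a,'coaster',b,'offset mm',(a-b)*1e3,'resid mm',np.abs(np.hypot(*(I-a).T)-r).mean()*1e3,np.abs(np.hypot(*(O-b).T)-.036).mean()*1e3)
E
python3 foot.py 6; echo start; python3 foot.py 0
```

```text
top bottle n 21 foot [0.449  0.3784] coaster [0.4472 0.3776] offset mm [1.7482 0.7296] resid mm 0.7304140224922222 0.29803452532021946
top mill n 21 foot [0.4333 0.2781] coaster [0.4339 0.2786] offset mm [-0.6429 -0.4771] resid mm 0.2849609745696366 0.21725043304196492
scene bottle n 21 foot [0.4522 0.38  ] coaster [0.4462 0.3801] offset mm [ 5.9709 -0.089 ] resid mm 0.3035139422110458 0.3712857414862857
scene mill n 21 foot [0.4365 0.2793] coaster [0.4336 0.2809] offset mm [ 2.8779 -1.628 ] resid mm 0.43768606269449223 0.2756727522464992
start
top bottle n 21 foot [0.447  0.3803] coaster [0.4473 0.3777] offset mm [-0.3012  2.5629] resid mm 0.6378028592362001 0.2993815921177857
top mill n 21 foot [0.4336 0.2775] coaster [0.4339 0.2786] offset mm [-0.2779 -1.0727] resid mm 0.38546571549515174 0.22587174490618256
scene bottle n 21 foot [0.4504 0.3818] coaster [0.4462 0.38  ] offset mm [4.1829 1.7656] resid mm 0.27090221880803317 0.41628604872343383
scene mill n 21 foot [0.4363 0.2787] coaster [0.4336 0.2809] offset mm [ 2.7634 -2.2479] resid mm 0.41959897397996565 0.28906273073144095
```

The mill is within about 1–2 mm. The bottle is about 3–4 mm off toward the stack, so I'll shift it 3 mm and check everything once more.

```bash
python3 - <<'E'
from h import *
pick([.4459,.379],83.4,.1275,.24,.145)
place([.4427,.3792],83.4,.1275,.145,.28)
ctrl.goto([.36,-.02,.35],ori(0)) 
for n in("scene","top"): cv2.imwrite(f"pics/{n}7.png",ctrl.read_camera(n))
t,s=cv2.imread('pics/top7.png'),cv2.imread('pics/scene7.png')
cv2.imwrite('pics/v9.png',np.vstack([cv2.resize(t[150:275,130:430],(800,333)),cv2.copyMakeBorder(cv2.resize(s[205:305,85:215],None,fx=2.6,fy=2.6),0,0,0,462,cv2.BORDER_CONSTANT)]))
say('end')
E
python3 foot.py 7
```

```text
85.2 at tcp [0.4463 0.3792 0.1282] w 91.2 mm F 0
86.2 gripped tcp [0.4459 0.379  0.1275] w 26.1 mm F 30
86.5 lifted tcp [0.4464 0.3793 0.1455] w 26.1 mm F 30
87.5 down hit=True dz=-0.0001 tcp [0.443  0.3793 0.1274] w 26.3 mm F 30
89.8 clear tcp [0.4423 0.379  0.2791] w 91.1 mm F 0
91.4 end tcp [ 0.3604 -0.0195  0.3498] w 91.1 mm F 0
top bottle n 21 foot [0.4455 0.3787] coaster [0.4472 0.3777] offset mm [-1.6873  0.9979] resid mm 0.8890777841491612 0.3000105709764721
top mill n 21 foot [0.4335 0.2782] coaster [0.4342 0.2785] offset mm [-0.6386 -0.3309] resid mm 0.3506442462097378 0.40524850795974426
scene bottle n 21 foot [0.4488 0.3798] coaster [0.4462 0.3801] offset mm [ 2.677  -0.3016] resid mm 0.3141149243613652 0.400830475404501
scene mill n 21 foot [0.4367 0.2796] coaster [0.4339 0.2812] offset mm [ 2.8072 -1.6148] resid mm 0.48448538117452045 0.5954152037756308
```

View pics/v9.png

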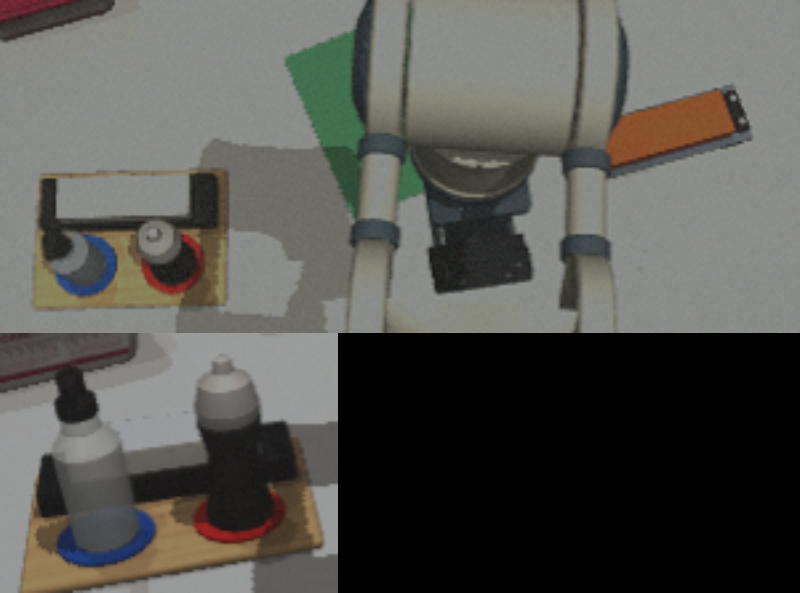

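The bottle at (85,262) and the mill at (170,262) stand centred on their coasters. The white stone lies square on the black one at (125,200), and the orange stone is in the holder at (675,130). The robot is clear, so I'm handing in.

```bash
python3 -c "
from bench import ctrl
print(ctrl.sign_off())"
```

```text
the job is handed in; nothing more can be done
None
```

I handed the job in at about 91 s of the 144 s limit, with all five placings done in the order asked and nothing tipped: each looks centred to about 1–3 mm in the camera views, though sign-off returned no verdict.

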